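# Index the vial carousel with its ratchet lever and hang the hold tag

## Task

Bring the red-capped vial of the carousel under the needle of the sampling station by working the carousel's ratchet lever: push the red handle all the way to its stop, let it spring fully back, and repeat, one place per stroke and not past the station. Then take the orange hold tag from its stand and hang it by its hole on the steel hook of the station's post, letting go of it and leaving the lever home. Turn the carousel only with the lever (do not touch its platter or vials), and do not knock over or shift the bottles standing about.

Things in the scene. Friction and masses are not known exactly. Their poses are not given: they have to be found in the camera images.
- axle (a point): On the carousel's vertical axis, 44 mm above the worktop, where the vials stand; fixed. Gives the carousel's frame: z up, angles counted counter-clockwise from its x axis. White platter 176 mm across, 12 cups every 30 degrees, 68 mm from the axis, brass 12-tooth ratchet wheel beneath. Vials 27 mm thick, cap tops 139 mm above the worktop; five are loose, the others fixed
- wheel (a joint): Angle of platter and ratchet wheel, rad, 0 at the start, growing counter-clockwise seen from above. Each full lever stroke adds 0.524 (one tooth, one place). A holding pawl stops it turning back, so a place passed can not be regained. It has friction and stays where it is left
- lever (a joint): Angle of the lever, rad: 0 home, 0.611 (35 degrees) at its far stop, growing counter-clockwise. A spring drives it home; the pawl idles for about 5 degrees, then pushes one tooth for 30. A short stroke leaves the platter between two places and the next full stroke only completes it. Pushing the handle takes 3 to 9 N
- handle (a point): Centre of the lever's red handle: upright round post 20 mm thick, red from 55 to 125 mm (its top) above the worktop, on a blue bar. This point is 90 mm up, 135 mm from the axle, at 160 degrees in the carousel's frame when home, 195 at the far stop. Site x points outward, y the way it is pushed. A pawl housing up to 40 mm high stands 101 to 119 mm from the axle; free else above 25 mm
- station (a point): the sampling station, fixed: the point under the needle where the middle of a vial (48 mm above the vial's underside) must be, 68 mm from the carousel's axis at 75 degrees in the carousel's frame, 92 mm above the worktop. The needle's point is 148 mm, its arm 178 mm above the worktop
- red_mid (a point): middle (48 mm above its underside) of the only red-capped vial on the carousel, loose in its cup, 27 x 27 x 95 mm. It starts 2, 3, 4, 5 or 6 places clockwise of the station, 30 degrees each
- hook (a point): Seat of the hook, fixed: a round steel rod 8 mm thick, 185 mm above the worktop, along this point's x axis (the carousel's). Its free end, bent up 6 mm more, is at x = -33 mm of this point, on the robot's side; at x = +37 a black collar 26 mm across on the post. The tag hung here has its hole's centre 10 mm below this point
- tag_eye (a point): Centre of the round hole (29 mm across) of the orange tag: plate 60 mm wide (y), 110 tall (z), 8 thick (x), 50 g; hole along x, 25 mm below the top edge, 85 above the lower. At the start it stands upright, its lower 24 mm in the slot of a fixed grey stand (64 x 96 x 30 mm), so this point is 91 mm above the worktop; its side edges above the stand are free to grip
- platter: the white platter with its cups and fixed vials, see axle; must not be touched
- red_vial: the red-capped vial, origin at the centre of its underside; must not be touched
- vial_a: loose black-capped vial on the platter, 27 x 27 x 95 mm; must not be touched
- vial_b: loose blue-capped vial on the platter, 27 x 27 x 95 mm; must not be touched
- vial_c: loose black-capped vial on the platter, 27 x 27 x 95 mm; must not be touched
- vial_d: loose blue-capped vial on the platter, 27 x 27 x 95 mm; must not be touched
- tag: the orange tag (see tag_eye), origin at the middle of its lower edge, z up along the plate
- media_250: clear bottle with blue cap, 68 x 68 x 140 mm, origin under its centre; a bystander behind the tag stand
- amber_100: small brown bottle with black cap, 52 x 52 x 105 mm, origin under its centre; a bystander beside the tag stand
- amber_250: brown bottle with white cap, 67 x 67 x 145 mm, origin under its centre; a bystander in front, beside the lever's sweep
- wash_bottle: white wash bottle with red top and bent spout, 88 x 88 x 192 mm, origin under its centre; a bystander
- indexer: Fixed grey base of the carousel, origin on the axle's axis on the worktop; plate 200 x 295 x 12 mm (x -100 to 100, y -110 to 185 mm) with a pawl housing 40 mm high at 253 degrees and a steel post (20 mm thick, 208 mm tall) at x 45, y 150 mm that bears needle arm and hook

How it is judged (in metres and radians):
On the way, in this order (a step that is already met when the one before it is completed fails the run):
1. the red-capped vial stands at the sampling station and the lever is back home (horizontal distance between red_mid and station below 0.008 m and angle between red_vial's own z axis and vertical below 0.12 rad and value of joint lever below 0.06 rad), for 0.2 s.
2. the tag's hole is on the hook and the tag hangs there (x of tag_eye in the frame of hook between -0.03 and 0.042 m and y of tag_eye in the frame of hook between -0.014 and 0.014 m and z of tag_eye in the frame of hook between -0.02 and 0 m and angle between tag's own z axis and vertical below 0.35 rad), for 0.2 s.
At the end, for the whole second after the job is handed in: The red-capped vial stands upright with its middle within 8 mm of the station's point, the lever is home (under 0.06 rad), and the tag hangs upright (within 20 degrees) and still with the hook's rod through its hole (all of step 1 and all of step 2 and linear speed of tag below 0.05 m/s); the robot touches nothing.
It fails at once if the robot touches the platter or a vial (contact force between any of the fingers, the arm and platter above 0.5 N or contact force between any of the fingers, the arm and red_vial above 0.5 N or contact force between any of the fingers, the arm and vial_a above 0.5 N or contact force between any of the fingers, the arm and vial_b above 0.5 N or contact force between any of the fingers, the arm and vial_c above 0.5 N or contact force between any of the fingers, the arm and vial_d above 0.5 N).
It fails at once if a bottle is shifted by more than 20 mm or tipped (distance of any of media_250, amber_100, amber_250, wash_bottle from where it was at the start of the episode above 0.02 m or angle between any of media_250, amber_100, amber_250, wash_bottle's own z axis and vertical above 0.25 rad).
It also fails if it takes over 72 s, if anything falls off the work surface, if the arm or the gripper's body presses on something with over 40 N, if the wrist force passes 120 N, or if a joint passes its speed limit or range.

## Robot

A 7-joint arm with a two-finger parallel gripper is mounted at the origin on a cart in front of the work surface, level with it; the furniture and walls round the work are solid. World frame = base frame: x ahead of the robot, y to its left, z up, the work surface at z = 0. Lengths are in mm, angles in rad, forces in N, time in s.
With the tool pointing down it reaches from about 400 to 875 mm from the base axis. Payload 4.4 kg.
Tool frame: the origin (TCP) lies at the very end of the fingers, on their centre line; the grasp point (between the pads) lies 19 mm behind it; z points along the fingers, y is the direction in which the jaws open and shut (so a half turn about z gives the same grasp; the last joint's range is limited). The gripper opens to 85 mm and grips with 20 to 120 N. Pads are 22 mm wide; open, the fingers measure 114 mm over their backs; the gripper's body (76 mm by 85 mm) begins 54 mm behind the grasp point. The pads swing forward as they close: fully open they stand 13 mm farther back than shut.
Start: joints at [1.102, 0.628, 0.038, 1.517, -0.027, 0.996, -0.02], TCP at [254.825, -597.981, 231.313] pointing down, gripper open.
Joint ranges: [-3.06, 3.06], [-0.37, 2.12], [-1.25, 1.32], [0.18, 2.47], [-1.1, 4.24], [0.23, 1.98], [-2.94, 2.94]. Speed limits (rad/s): [2.57, 2.57, 3.14, 3.14, 3.14, 3.14, 3.14].

## Interface

Orientations are given as [roll, pitch, yaw] about the fixed x, y, z axes, in that order (R = Rz(yaw) Ry(pitch) Rx(roll)).
In Python, from cell import ctrl gives the robot as it stands. The module is installed in compiled form; this text tells all that it offers.
- The arm moves only by the shell command python3 -m jog 'ROWS'. ROWS is text: rows parted by semicolons, each of 7 numbers parted by spaces: the shift along the tool's x, y, z in mm, then the turn, a rotation vector about the tool's x, y, z in degrees, then the opening, from -1 (shut) to 1 (fully open). In form: x y z wx wy wz claw; .... A call has 1 to 8 rows; each row is the pose to reach, as a shift and turn from the pose commanded when the call began, along the tool's axes at that moment; what a row does not reach only later rows make up. A row lasts 1/8 s, in which the tool goes at most 62.5 mm and 10.7 degrees, less where a joint would pass 70% of its speed; a pose out of reach is approached as far as the arm can. A call with a gripper value outside its range is refused whole. The fingers move at their own pace and stop on an object; the grip force is fixed at half the most. Time passes only in rows, so rows that repeat a pose let the fingers close. It gives the time, the measured TCP pose, the force and the opening at its end, in the units of the state.
- ctrl.read_state(): the state, without advancing time (a new reading comes with each control period).
- ctrl.get_image(name): name is "scene" or "top" or "wrist"; returns a dict with "image" (420x560x3 uint8, red, green, blue), "z_map" (420x560 float32, mm along the optical axis (not along the pixel's ray), 0 where there is no reading), "vertical_fov" (degrees; the focal length in pixels is half the picture's height over the tangent of half this angle, whatever the lens; pixels are square), "cx", "cy" (the principal point, pixels), "extrinsics" (4x4, takes a point from world to camera coordinates); the wrist camera has in their place "hand_eye" (4x4, takes a point from camera to tool coordinates, whose origin is the TCP and whose axes are the flange's). Camera axes: x right, y down, z forward; pixel columns grow to the right and rows downward; lengths in mm; the calibration is good to about 2 mm. The wrist camera is an equidistant fisheye: a pixel r from the principal point sees the ray r / f radians off the axis. A picture is of the moment at which its call begins: read the wrist's pose just before it.
- ctrl.finish_job(): hands the job in, once; it reports no verdict.
The state is a dict: "clock": time; "qpos": joint angles; "qd": joint speeds; "tau": joint torques, N m; "eef_pos": TCP position; "tool_rot": TCP orientation; "force": force on the tool from outside, world axes, zero at the start; "torque": the same for the moment, N m; "width": finger opening in mm.
Only numpy, scipy, OpenCV 4.12 (cv2) and the standard library are available. Lean on these libraries where they do the work, as an engineer would, in place of code of your own. Each camera call takes 0.05 s, during which the arm holds its last target.

## Working session

There is one attempt and no reset: what is moved stays moved. The work goes in short steps, Python scripts to look and compute and a shell command to move; the robot and the scene stay as the last step left them, time stands still between calls to the robot, and variables do not carry over. Pictures are saved under pics/ and viewed, and the job is handed in when it is done.

```bash
ls; mkdir -p pics; cat > h.py <<'E'
import numpy as np, cv2
from cell import ctrl
def grab(n,fn):
    s=ctrl.read_state(); d=ctrl.get_image(n)
    cv2.imwrite('pics/'+fn+'.png',cv2.cvtColor(d['image'],cv2.COLOR_RGB2BGR))
    np.save('pics/'+fn+'_z.npy',d['z_map']); 
    return s,d
def cloud(d):
    z=d['z_map']; H,W=z.shape; f=H/2/np.tan(np.radians(d['vertical_fov'])/2)
    v,u=np.mgrid[:H,:W]
    P=np.stack([(u-d['cx'])/f*z,(v-d['cy'])/f*z,z],-1)
    E=np.array(d['extrinsics']); 
    Q=(P-E[:3,3])@E[:3,:3]
    Q[z<=0]=np.nan
    return Q
E
python3 - <<'E'
from h import *
import pickle
for n in ['scene','top']:
    s,d=grab(n,n+'0'); pickle.dump(d,open(n+'.pkl','wb'))
    print(n,d['vertical_fov'],d['cx'],d['cy'],np.round(d['extrinsics'],3).tolist())
s,d=grab('wrist','wrist0'); print(s)
print(np.round(d['hand_eye'],3).tolist(),d['vertical_fov'])
E
```

```text
pics
scene 48.327624805335624 278.80766854619145 211.9612088815169 [[-0.805, -0.594, 0.019, 410.683], [-0.28, 0.352, -0.893, 311.448], [0.524, -0.724, -0.449, 1097.534], [0.0, 0.0, 0.0, 1.0]]
top 54.2964309710797 276.5763163218801 203.28861455505307 [[-0.025, -1.0, -0.007, -33.128], [-0.991, 0.026, -0.13, 580.405], [0.13, 0.004, -0.992, 1391.516], [0.0, 0.0, 0.0, 1.0]]
{'clock': 0.1, 'qpos': array([ 1.1021992 ,  0.6292464 ,  0.03846712,  1.51826306, -0.027021  ,
        0.99631278, -0.02001007]), 'qd': array([-0.00064927, -0.00229724,  0.00054749, -0.00184201,  0.00090761,
       -0.00136001, -0.00154629]), 'tau': array([ 3.43895801e-03, -5.64526391e+01,  1.23048194e+00, -1.93970472e+01,
        1.12232968e-02,  5.44840994e-03,  2.42554972e-05]), 'eef_pos': array([ 254.59736545, -597.4537205 ,  230.48772243]), 'tool_rot': array([-3.13988155e+00,  1.24326236e-05,  4.02757662e-01]), 'force': array([-1.19806301,  0.67166588,  0.47848552]), 'torque': array([0.03826734, 0.04141916, 0.03970114]), 'width': 85.61205519185351}
[[0.0, -0.948, -0.318, 82.323], [1.0, 0.0, -0.001, 0.404], [0.001, -0.318, 0.948, -141.41], [0.0, 0.0, 0.0, 1.0]] 65.70646984690485
```

View pics/scene0.png

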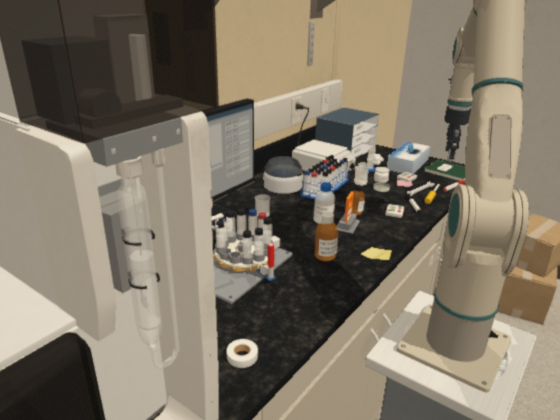

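View pics/top0.png

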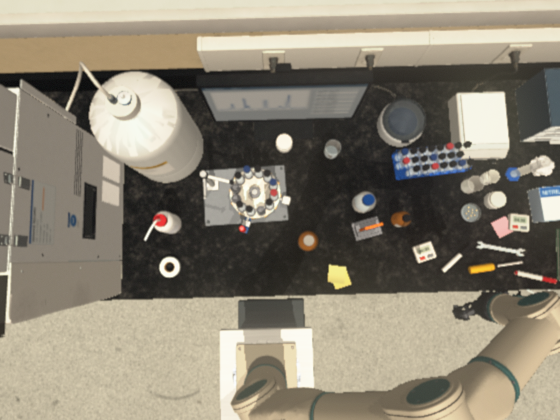

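```bash
python3 - <<'E'
from h import *
import pickle
im=cv2.imread('pics/top0.png'); c=im[130:270,190:430]; cv2.imwrite('pics/top0c.png',cv2.resize(c,None,fx=3.3,fy=3.3,interpolation=cv2.INTER_CUBIC))
im=cv2.imread('pics/scene0.png'); c=im[170:300,190:400]; cv2.imwrite('pics/scene0c.png',cv2.resize(c,None,fx=3.7,fy=3.7,interpolation=cv2.INTER_CUBIC))
d=pickle.load(open('top.pkl','rb')); Q=cloud(d)
for u,v in [(253,192),(242,229),(274,191),(204,174),(308,241),(400,219),(365,202),(372,226),(163,222),(285,200),(290,260)]:
    print(u,v,d['image'][v,u],np.round(Q[v,u]))
E
```

```text
253 192 [236 230 215] [616.  32.  72.]
242 229 [253 148 131] [486.  66. 127.]
274 191 [193  76  74] [607. -41. 137.]
204 174 [239 233 218] [655. 175. 206.]
308 241 [194 180 159] [ 442. -146.  141.]
400 219 [154  92  42] [ 510. -461.   82.]
365 202 [ 34  71 129] [ 563. -335.  137.]
372 226 [251 146  53] [ 486. -359.  113.]
163 222 [238  55  56] [513. 315. 157.]
285 200 [251 248 238] [590. -77.  37.]
290 260 [36 33 29] [382. -90.   3.]
```

View pics/top0c.png

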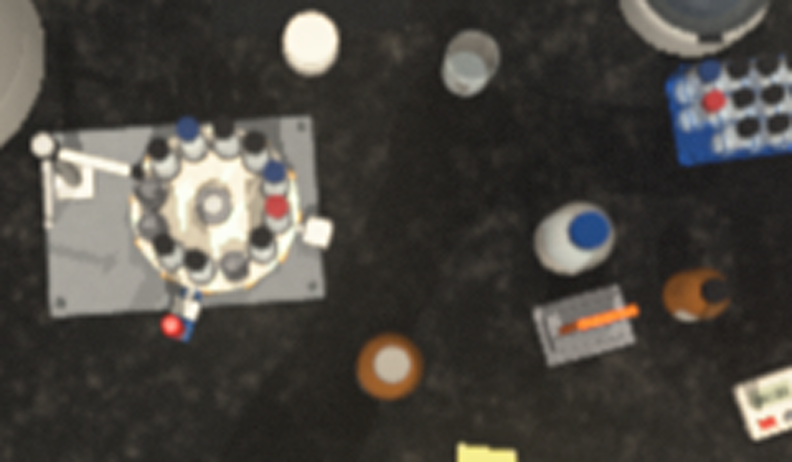

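View pics/scene0c.png

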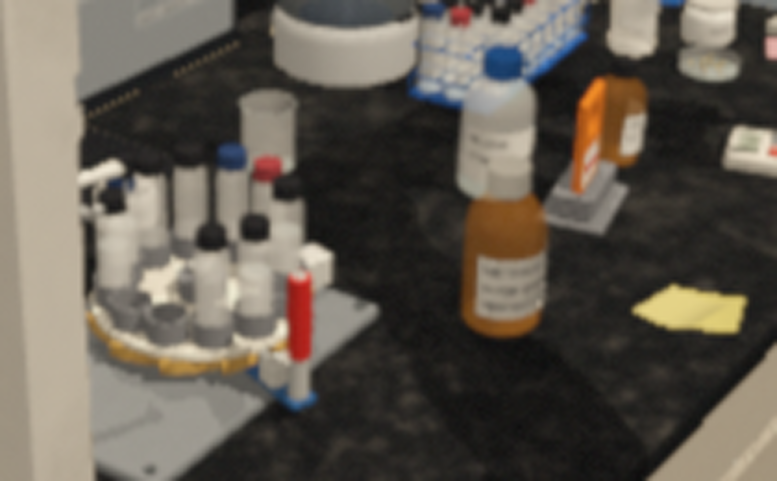

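```bash
python3 - <<'E'
from h import *
import pickle
d=pickle.load(open('top.pkl','rb')); Q=cloud(d); im=d['image'].astype(int); hsv=cv2.cvtColor(d['image'],cv2.COLOR_RGB2HSV)
X,Y,Z=Q[...,0],Q[...,1],Q[...,2]
# plate
m=(abs(Z-12)<6)&(X>480)&(X<740)&(Y>-120)&(Y<260)&(im.min(-1)>70)
pts=Q[m][:,:2].astype(np.float32); 
hull=cv2.convexHull(pts); r=cv2.minAreaRect(hull); print('plate',m.sum(),r,np.round(cv2.boxPoints(r)), np.median(Z[m]))
table=(X>330)&(X<480)&(Y>-100)&(Y<200)&(abs(Z)<10); print('table z',np.median(Z[table]))
# platter: z ~ 44
m=(abs(Z-40)<10)&(np.hypot(X-608,Y-30)<110)&(im.min(-1)>100)
p=Q[m][:,:2].astype(np.float32); print('platter',m.sum(),cv2.minEnclosingCircle(p),np.median(Z[m]))
H,S,V=hsv[...,0],hsv[...,1],hsv[...,2]
red=((H<8)|(H>172))&(S>110)&(V>90)
n,l,st,ce=cv2.connectedComponentsWithStats(red.astype(np.uint8))
for i in range(1,n):
    if st[i,4]>8:
        q=Q[l==i]; t=q[q[:,2]>np.nanmax(q[:,2])-8]; print('red',st[i],np.round(ce[i]),np.round(t.mean(0),1),len(t))
# caps
m=(Z>132)&(Z<146)&(np.hypot(X-608,Y-30)<100)
n,l,st,ce=cv2.connectedComponentsWithStats(m.astype(np.uint8))
for i in range(1,n):
    if st[i,4]>5: q=Q[l==i]; print('cap',st[i,4],np.round(ce[i],1),np.round(q.mean(0),1),im[l==i].mean(0).round())
org=(H>5)&(H<20)&(S>150)&(V>150)&(X<540)&(Y<-300)&(Y>-420)
q=Q[org]; q=q[q[:,2]>60];print('tag',len(q),np.round(q.min(0)),np.round(q.max(0)));t=q[q[:,2]>105];print(len(t),t.mean(0)); print(cv2.minAreaRect(t[:,:2].astype(np.float32)))
m=(abs(Z-30)<6)&(X>420)&(X<540)&(Y<-290)&(Y>-430); print('stand',m.sum(),cv2.minAreaRect(Q[m][:,:2].astype(np.float32)))
E
```

```text
plate 1958 ((605.4564208984375, 85.16307067871094), (224.29818725585938, 344.86590576171875), 1.2548022270202637) [[490. 255.]
 [497. -90.]
 [721. -85.]
 [714. 260.]] 11.152247604280003
table z -0.9672176232331757
platter 1056 ((601.5297241210938, 25.313758850097656), 103.7761001586914) 40.9559831101249
red [446 142   8   7  37] [449. 145.] [ 753.5 -640.1   97.9] 28
red [403 158   7   6  28] [406. 160.] [ 707.2 -488.3   99.5] 26
red [432 163   7   6  32] [435. 166.] [ 686.2 -584.5   99.3] 23
red [270 189   7   7  33] [273. 192.] [603.5 -38.3 138.6] 32
red [153 214  14  13 123] [160. 219.] [520.  325.  158.1] 72
red [238 225   8   8  41] [242. 228.] [489.5  69.1 125.4] 18
red [513 225   5   3  14] [515. 226.] [ 479.6 -878.9   17.6] 12
red [420 256   5   4  13] [422. 258.] [ 378.9 -547.7   17. ] 13
red [514 270   3   5  10] [515. 272.] [ 320.5 -870.2    9.9] 7
red [542 276  16   8  87] [549. 280.] [ 291.4 -982.4   15.1] 31
cap 40 [257.  168.2] [683.8  13.1 138.2] [70. 66. 61.]
cap 40 [246.2 168.9] [682.5  48.7 137.8] [ 70.  83. 113.]
cap 43 [266.6 173. ] [667.2 -17.9 137.8] [73. 70. 64.]
cap 42 [237.2 174.9] [663.4  78.6 136.9] [76. 72. 67.]
cap 45 [272.6 181.6] [638.1 -36.8 137.3] [ 86.  95. 119.]
cap 42 [273.2 192.1] [603.3 -38.1 138.4] [188.  91.  86.]
cap 39 [268.4 201.8] [571.7 -21.9 138.5] [81. 77. 71.]
cap 40 [239.  203.8] [567.9  73.7 137.7] [82. 78. 71.]
cap 43 [248.7 208.5] [551.4  42.4 138.1] [87. 83. 76.]
tag 51 [ 477. -392.   63.] [ 496. -333.  121.]
48 [ 486.46716432 -362.1496791   114.71970438]
((486.4765625, -362.4688720703125), (7.903534412384033, 60.202972412109375), 12.854926109313965)
stand 191 ((486.49774169921875, -362.8385009765625), (39.36558532714844, 84.9188461303711), 13.765503883361816)
```

```bash
python3 - <<'E'
import numpy as np
from scipy.optimize import least_squares
c=np.array([[683.8,13.1],[682.5,48.7],[667.2,-17.9],[663.4,78.6],[638.1,-36.8],[603.3,-38.1],[571.7,-21.9],[567.9,73.7],[551.4,42.4]])
f=lambda p:np.hypot(c[:,0]-p[0],c[:,1]-p[1])-p[2]
r=least_squares(f,[615,25,68]);print(r.x,f(r.x).round(1))
r2=least_squares(lambda p:np.hypot(c[:,0]-p[0],c[:,1]-p[1])-68,[615,25]);print(r2.x)
x,y=r.x[:2]
a=np.degrees(np.arctan2(c[:,1]-y,c[:,0]-x));print(a.round(1)); e=(a-15+15)%30-15;print(e.round(1),e.mean())
h=np.array([489.5,69.1]);print(np.hypot(*(h-[x,y])),np.degrees(np.arctan2(h[1]-y,h[0]-x))-160)
E
```

```text
[617.76979649  28.11402822  67.83086766] [-0.1  0.1 -0.3  0.2  0.2 -0.1  0.2 -0.3  0.1]
[617.73767749  28.18081223]
[ -12.8   17.6  -43.    47.9  -72.6 -102.3 -132.6  137.6  167.9]
[2.2 2.6 2.  2.9 2.4 2.7 2.4 2.6 2.9] 2.512159024272064
134.65879315837478 2.279790256695094
```

```bash
cat >> h.py <<'E'
from scipy.spatial.transform import Rotation as R
def to(x,y,z,yaw_deg,roll=180,pitch=0,cmd=None):
    s=ctrl.read_state(); p=np.array(s['eef_pos']) if cmd is None else np.array(cmd[0]); r=R.from_euler('xyz',s['tool_rot'] if cmd is None else np.radians(cmd[1]))
    sh=r.inv().apply(np.array([x,y,z])-p); rt=R.from_euler('xyz',[roll,pitch,yaw_deg],degrees=True)
    rv=np.degrees((r.inv()*rt).as_rotvec())
    print('at',p.round(1),np.degrees(s['tool_rot']).round(1),'shift',sh.round(1),'rv',rv.round(1),'len',np.linalg.norm(sh).round())
E
python3 -c "
from h import *
to(489,69,231.3,0,cmd=([254.825,-597.981,231.313],[180,0,np.degrees(.4028)]))
to(489,69,75,0,cmd=([489,69,231.3],[180,0,0]))"
```

```text
at [ 254.8 -598.   231.3] [-179.9    0.    23.1] shift [ 476.9 -521.8    0. ] rv [ 0.  -0.  23.1] len 707.0
at [489.   69.  231.3] [-179.9    0.    23.1] shift [  0.   -0.  156.3] rv [0. 0. 0.] len 156.0
```

```bash
R="x"; python3 -m jog '477 -522 0 0 0 23.1 1; 477 -522 0 0 0 23.1 1; 477 -522 0 0 0 23.1 1; 477 -522 0 0 0 23.1 1; 477 -522 0 0 0 23.1 1; 477 -522 0 0 0 23.1 1; 477 -522 0 0 0 23.1 1; 477 -522 0 0 0 23.1 1'
python3 -c "
from h import *
to(489,69,231.3,0)
s,d=grab('wrist','w1')"
```

```text
clock: 1.15
eef_pos: [420.9, -124.3, 231.4]
tool_rot: [3.141, -0.001, -0.001]
force: [1.7, -0.2, -0.1]
width: 85.2
at [ 420.9 -124.3  231.4] [180.  -0.  -0.] shift [ 6.800e+01 -1.933e+02  1.000e-01] rv [ 0. -0. -0.] len 205.0
```

View pics/w1.png

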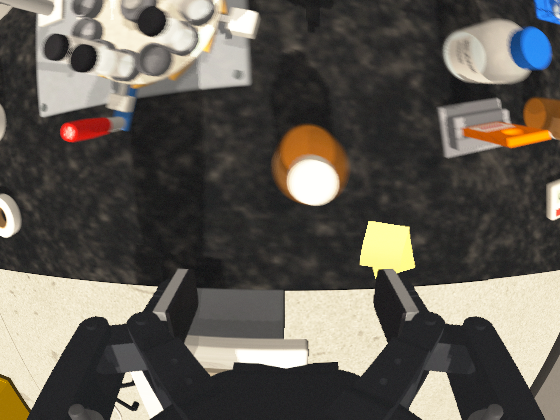

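```bash
python3 -m jog '68 -193 0 0 0 0 0.1; 68 -193 0 0 0 0 0.1; 68 -193 0 0 0 0 0.1; 68 -193 0 0 0 0 0.1; 68 -193 40 0 0 0 0.1; 68 -193 80 0 0 0 0.1; 68 -193 80 0 0 0 0.1'
python3 -c "
from h import *
to(489,69,75,0)
s,d=grab('wrist','w2');print(s['width'],s['force'])"
```

```text
clock: 2.08
eef_pos: [486.0, 65.4, 149.2]
tool_rot: [3.14, 0.007, -0.001]
force: [-1.5, -0.5, -0.4]
width: 46.9
at [486.   65.4 149.2] [ 1.799e+02  4.000e-01 -1.000e-01] shift [ 3.5 -3.7 74.2] rv [ 0.1  0.4 -0.1] len 74.0
46.86565234847738 [-1.53223191 -0.52188882 -0.35846267]
```

View pics/w2.png

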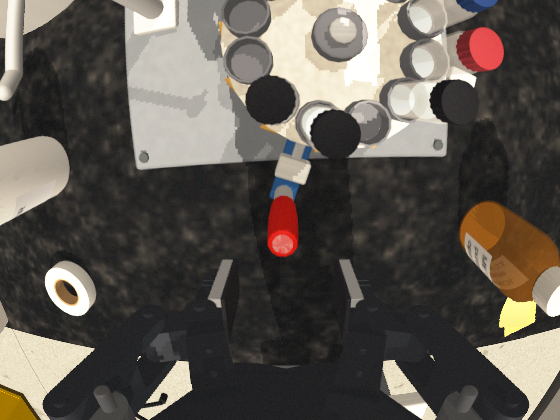

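```bash
cat >> h.py <<'E'
def wcloud(s,d):
    z=d['z_map']; H,W=z.shape; f=H/2/np.tan(np.radians(d['vertical_fov'])/2)
    v,u=np.mgrid[:H,:W]; dx=u-d['cx']; dy=v-d['cy']; r=np.hypot(dx,dy)+1e-9; th=r/f
    t=np.tan(th)/r
    P=np.stack([dx*t*z,dy*t*z,z],-1)
    E=np.array(d['hand_eye']); P=P@E[:3,:3].T+E[:3,3]
    Rm=R.from_euler('xyz',s['tool_rot']).as_matrix()
    Q=P@Rm.T+np.array(s['eef_pos']); Q[z<=0]=np.nan
    return Q
def save(s,d,fn):
    import pickle; pickle.dump((s,d),open('pics/'+fn+'.pkl','wb'))
E
python3 -c "
from h import *
s,d=grab('wrist','w3');save(s,d,'w3');Q=wcloud(s,d)
to(489,69,75,0)
for u,v in [(10,85),(12,70),(13,50),(15,20),(283,243),(335,130),(270,97),(480,50),(345,30)]: print(u,v,d['image'][v,u],Q[v,u].round(1))
"
```

```text
at [488.8  66.  151.9] [ 1.8e+02 -0.0e+00 -1.0e-01] shift [ 0.1 -3.  76.9] rv [ 0.  -0.  -0.1] len 77.0
10 85 [198 187 172] [588.1 172.1 193.9]
12 70 [251 248 239] [594.7 174.6 190.1]
13 50 [251 248 241] [603.  174.  190.1]
15 20 [252 249 242] [616.  173.7 190. ]
283 243 [220 134 122] [493.   67.  123.5]
335 130 [40 39 40] [557.8  41.9 136.7]
270 97 [40 38 38] [573.3  72.7 137.6]
480 50 [233  79  81] [606.  -36.4 137.6]
345 30 [212 200 186] [622.7  25.1  69. ]
```

```bash
python3 -m jog '0 -2 40 0 0 0 0.1; 0 -2 76 0 0 0 0.1; 0 -2 76 0 0 0 0.1'
python3 -m jog '-1 12 0 0 0 0 0.1; -3 24 0 0 0 0 0.1; -5 36 0 0 0 0 0.1; -6 48 0 0 0 0 0.1; -6 60 0 0 0 0 0.1; -5 72 0 0 0 0 0.1; -3 84 0 0 0 0 0.1; -1 96 0 0 0 0 0.1'
cat > look.py <<'E'
from h import *
import sys
from scipy.optimize import least_squares
s,d=grab('top',sys.argv[1]); Q=cloud(d); X,Y,Z=Q[...,0],Q[...,1],Q[...,2]; im=d['image']
print('clk',s['clock'],'eef',s['eef_pos'].round(1),'F',s['force'].round(1))
hsv=cv2.cvtColor(im,cv2.COLOR_RGB2HSV);H,S,V=hsv[...,0],hsv[...,1],hsv[...,2]
red=((H<8)|(H>172))&(S>110)&(V>90)&(Z<150)
n,l,st,ce=cv2.connectedComponentsWithStats(red.astype(np.uint8))
for i in range(1,n):
    q=Q[l==i].mean(0); r=np.hypot(q[0]-617.8,q[1]-28.1)
    if st[i,4]>4 and r<170: print('red r',r.round(1),'ang',(np.degrees(np.arctan2(q[1]-28.1,q[0]-617.8))-2.5).round(1),q.round(),st[i,4])
m=(Z>132)&(Z<146)&(np.hypot(X-617.8,Y-28.1)<85)&(np.hypot(X-617.8,Y-28.1)>50)
n,l,st,ce=cv2.connectedComponentsWithStats(m.astype(np.uint8)); A=[]
for i in range(1,n):
    if 25<st[i,4]<60:
        q=Q[l==i].mean(0); A.append((np.degrees(np.arctan2(q[1]-28.1,q[0]-617.8))-2.5))
A=np.array(A); print('caps',A.round(1),'mod30',((A-15+10)%30-10).round(1))
E
python3 look.py t1
```

```text
clock: 2.55
eef_pos: [488.1, 68.3, 75.2]
tool_rot: [3.141, 0.002, -0.001]
force: [0.1, -0.1, 0.2]
width: 46.9
clock: 3.55
eef_pos: [484.8, -25.9, 75.8]
tool_rot: [-3.139, 0.004, 0.002]
force: [-4.7, 7.5, 1.2]
width: 46.7
clk 3.55 eef [484.8 -25.9  75.8] F [-4.7  7.5  1.2]
red r 68.9 ang -76.1 [637. -38. 138.] 29
caps [ -15.8   13.7   43.6  -46.5  -76.3   75.8 -106.2  161.6] mod30 [-0.8 -1.3 -1.4 -1.5 -1.3  0.8 -1.2 -3.4]
```

View pics/t1.png

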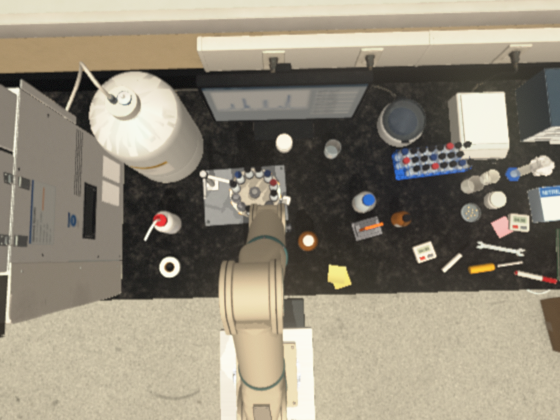

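```bash
python3 -m jog '1 3 0 0 0 0 0.1; 2 6 0 0 0 0 0.1; 2 6 0 0 0 0 0.1'; python3 look.py t2
```

```text
clock: 3.98
eef_pos: [485.6, -28.8, 75.7]
tool_rot: [-3.136, 0.007, 0.004]
force: [-6.8, 13.2, 3.5]
width: 47.1
clk 3.975 eef [485.6 -28.8  75.7] F [-6.8 13.2  3.5]
red r 68.4 ang -74.9 [639. -37. 138.] 28
caps [ -15.    15.2  -45.    45.6  -75.1   76.9 -104.9  164.4] mod30 [ 0.   0.2  0.   0.6 -0.1  1.9  0.1 -0.6]
```

```bash
python3 -m jog '-5 -30 0 0 0 0 0.1; -6 -60 0 0 0 0 0.1; -3 -90 0 0 0 0 0.1; -1 -102 0 0 0 0 0.1; -1 -102 0 0 0 0 0.1; -1 -102 0 0 0 0 0.1'; python3 look.py t3; python3 -c "
from h import *
s,d=grab('wrist','w4');save(s,d,'w4')"
```

```text
clock: 4.78
eef_pos: [488.5, 66.8, 75.5]
tool_rot: [3.14, 0.0, -0.003]
force: [-1.0, -0.5, -0.9]
width: 47.2
clk 4.775 eef [488.5  66.8  75.5] F [-1.  -0.5 -0.9]
red r 68.8 ang -75.0 [638. -38. 138.] 35
caps [ -15.6   14.6  -45.7   45.1  -75.7   76.  -105.5  166.1 -165.8] mod30 [-0.6 -0.4 -0.7  0.1 -0.7  1.  -0.5  1.1 -0.8]
```

View pics/w4.png

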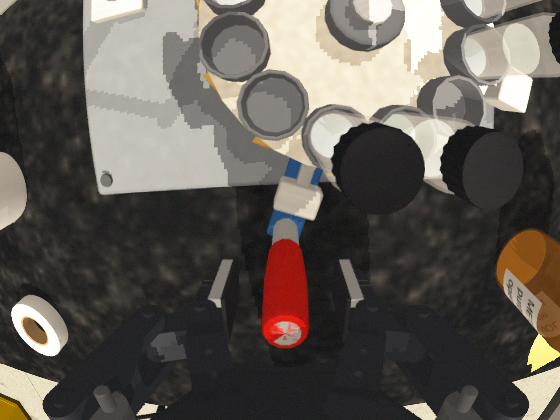

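```bash
python3 -m jog '-2 16 0 0 0 0 0.1; -4 32 0 0 0 0 0.1; -6 48 0 0 0 0 0.1; -6 64 0 0 0 0 0.1; -4 80 0 0 0 0 0.1; -1 94 0 0 0 0 0.1; 1 103 0 0 0 0 0.1; 1 103 0 0 0 0 0.1'; python3 look.py t4;  python3 -m jog '-5 -30 0 0 0 0 0.1; -6 -60 0 0 0 0 0.1; -3 -90 0 0 0 0 0.1; -1 -103 0 0 0 0 0.1; -1 -103 0 0 0 0 0.1; -1 -103 0 0 0 0 0.1'; python3 look.py t5
```

```text
clock: 5.88
eef_pos: [484.6, -29.1, 74.6]
tool_rot: [-3.134, 0.009, 0.004]
force: [-6.7, 15.7, 3.4]
width: 46.9
clk 5.875 eef [484.6 -29.1  74.6] F [-6.7 15.7  3.4]
red r 68.7 ang -44.6 [669. -18. 137.] 31
caps [ -14.6   15.2  -44.6   45.7  -74.8   77.8  105.5 -133.1] mod30 [0.4 0.2 0.4 0.7 0.2 2.8 0.5 1.9]
clock: 6.68
eef_pos: [488.3, 66.7, 75.3]
tool_rot: [3.14, 0.0, -0.003]
force: [0.1, 0.9, 0.3]
width: 46.6
clk 6.675 eef [488.3  66.7  75.3] F [0.1 0.9 0.3]
red r 70.0 ang -44.2 [670. -18. 133.] 35
caps [ -14.6   15.   -45.8   45.4  -74.9   77.1  105.  -135.1 -164.8] mod30 [ 0.4 -0.  -0.8  0.4  0.1  2.1 -0.  -0.1  0.2]
```

Two strokes done, full stop reached. Two more.

```bash
python3 -m jog '-2 16 0 0 0 0 0.1; -4 32 0 0 0 0 0.1; -6 48 0 0 0 0 0.1; -6 64 0 0 0 0 0.1; -4 80 0 0 0 0 0.1; -1 94 0 0 0 0 0.1; 1 103 0 0 0 0 0.1; 1 103 0 0 0 0 0.1'; python3 -m jog '-5 -30 0 0 0 0 0.1; -6 -60 0 0 0 0 0.1; -3 -90 0 0 0 0 0.1; -1 -103 0 0 0 0 0.1; -1 -103 0 0 0 0 0.1; -1 -103 0 0 0 0 0.1'; python3 look.py t6;  python3 -m jog '-2 16 0 0 0 0 0.1; -4 32 0 0 0 0 0.1; -6 48 0 0 0 0 0.1; -6 64 0 0 0 0 0.1; -4 80 0 0 0 0 0.1; -1 94 0 0 0 0 0.1; 1 103 0 0 0 0 0.1; 1 103 0 0 0 0 0.1'; python3 -m jog '-5 -30 0 0 0 0 0.1; -6 -60 0 0 0 0 0.1; -3 -90 0 0 0 0 0.1; -1 -103 0 0 0 0 0.1; -1 -103 0 0 0 0 0.1; -1 -103 0 0 0 0 0.1'; python3 look.py t7
```

```text
clock: 7.72
eef_pos: [484.4, -29.1, 74.6]
tool_rot: [-3.134, 0.01, 0.004]
force: [-6.4, 17.2, 3.5]
width: 47.1
clock: 8.48
eef_pos: [488.3, 66.6, 75.3]
tool_rot: [3.14, 0.0, -0.003]
force: [-0.3, 0.0, -0.3]
width: 47.4
clk 8.475 eef [488.3  66.6  75.3] F [-0.3  0.  -0.3]
red r 74.5 ang -13.5 [691.  14. 118.] 43
caps [ -14.7   15.2  -44.8   45.6   77.2 -104.6  105.  -134.9] mod30 [0.3 0.2 0.2 0.6 2.2 0.4 0.  0.1]
clock: 9.52
eef_pos: [484.4, -29.1, 74.6]
tool_rot: [-3.134, 0.01, 0.004]
force: [-6.2, 17.6, 4.0]
width: 47.3
clock: 10.28
eef_pos: [488.3, 66.6, 75.3]
tool_rot: [3.14, 0.0, -0.003]
force: [0.3, -0.2, 0.2]
width: 47.2
clk 10.275 eef [488.3  66.6  75.3] F [ 0.3 -0.2  0.2]
red r 73.6 ang 13.7 [688.  49. 123.] 36
caps [ -14.8   15.1   45.3  -74.6   77.1 -104.9  104.6  166.4] mod30 [ 0.2  0.1  0.3  0.4  2.1  0.1 -0.4  1.4]
```

```bash
python3 -m jog '-2 16 0 0 0 0 0.1; -4 32 0 0 0 0 0.1; -6 48 0 0 0 0 0.1; -6 64 0 0 0 0 0.1; -4 80 0 0 0 0 0.1; -1 94 0 0 0 0 0.1; 1 103 0 0 0 0 0.1; 1 103 0 0 0 0 0.1'; python3 -m jog '-5 -30 0 0 0 0 0.1; -6 -60 0 0 0 0 0.1; -3 -90 0 0 0 0 0.1; -1 -103 0 0 0 0 0.1; -1 -103 0 0 0 0 0.1; -1 -103 0 0 0 0 0.1'; python3 look.py t8
```

```text
clock: 11.32
eef_pos: [484.4, -29.1, 74.6]
tool_rot: [-3.134, 0.01, 0.004]
force: [-7.0, 17.6, 4.7]
width: 46.7
clock: 12.08
eef_pos: [488.3, 66.7, 75.3]
tool_rot: [3.14, 0.0, -0.003]
force: [0.4, 0.5, -0.1]
width: 47.1
clk 12.075 eef [488.3  66.7  75.3] F [ 0.4  0.5 -0.1]
red r 68.5 ang 42.9 [666.  77. 137.] 32
caps [  12.7   42.7  -47.1  -76.4   74.1  102.3  165.2 -166.8] mod30 [-2.3 -2.3 -2.1 -1.4 -0.9 -2.7  0.2 -1.8]
```

```bash
python3 -m jog '-2 16 0 0 0 0 0.1; -4 32 0 0 0 0 0.1; -6 48 0 0 0 0 0.1; -6 64 0 0 0 0 0.1; -4 80 0 0 0 0 0.1; -1 94 0 0 0 0 0.1; 1 103 0 0 0 0 0.1; 1 103 0 0 0 0 0.1'; python3 -m jog '-5 -30 0 0 0 0 0.1; -6 -60 0 0 0 0 0.1; -3 -90 0 0 0 0 0.1; -1 -103 0 0 0 0 0.1; -1 -103 0 0 0 0 0.1; -1 -103 0 0 0 0 0.1'; python3 look.py t9
```

```text
clock: 13.12
eef_pos: [484.3, -29.1, 74.6]
tool_rot: [-3.134, 0.01, 0.005]
force: [-7.4, 17.6, 3.3]
width: 47.1
clock: 13.88
eef_pos: [488.3, 66.7, 75.3]
tool_rot: [3.14, 0.0, -0.003]
force: [-0.1, -0.2, 0.5]
width: 46.9
clk 13.875 eef [488.3  66.7  75.3] F [-0.1 -0.2  0.5]
red r 64.0 ang 74.2 [633.  90. 139.] 18
caps [ -17.7   42.7  -46.9   74.6  103.  -136.9  165.  -166.7] mod30 [-2.7 -2.3 -1.9 -0.4 -2.  -1.9  0.  -1.7]
```

```bash
python3 -m jog '0 0 -60 0 0 0 0.1; 0 0 -120 0 0 0 0.1; 0 0 -155 0 0 0 0.6; -20 -60 -155 0 0 0 1; -20 -90 -155 0 0 0 1; -20 -90 -155 0 0 0 1; -20 -90 -155 0 0 0 1'
python3 -c "
from h import *
s,d=grab('wrist','w5');save(s,d,'w5')"; python3 look.py t10
```

```text
clock: 14.8
eef_pos: [468.6, 157.0, 230.1]
tool_rot: [3.14, 0.0, -0.002]
force: [0.6, -0.4, 0.4]
width: 85.5
clk 14.85 eef [468.6 156.8 230.1] F [ 0.2 -0.1  0.1]
red r 63.8 ang 73.6 [633.  90. 138.] 17
red r 134.2 ang 160.1 [490.  68. 112.] 35
caps [ -17.3   42.8  -47.    74.1  102.9 -136.9  132.9  163.3 -166.9] mod30 [-2.3 -2.2 -2.  -0.9 -2.1 -1.9 -2.1 -1.7 -1.9]
```

View pics/w5.png

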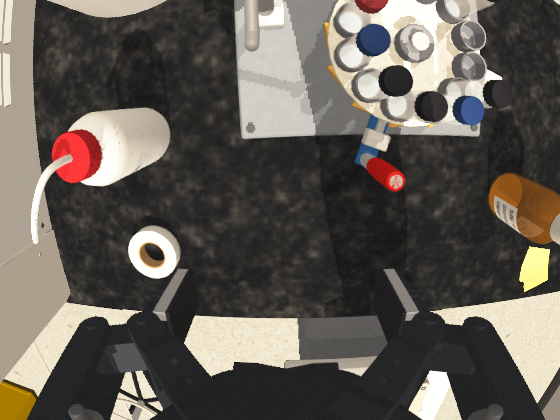

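```bash
python3 -c "
from h import *
import pickle
s,d=pickle.load(open('pics/w5.pkl','rb'));Q=wcloud(s,d)
im=cv2.imread('pics/w5.png')[0:70,210:300]; cv2.imwrite('pics/w5c.png',cv2.resize(im,None,fx=7,fy=7,interpolation=cv2.INTER_NEAREST))
for v in range(0,60,4):
    row=[u for u in range(235,275) if Q[v,u,2]>165]
    if row: print(v,row[0],row[-1],Q[v,row[0]].round(1),Q[v,row].mean(0).round(1),Q[v,row[-1]].round(1))
"
```

```text
0 244 258 [612.6 179.8 187.2] [612.  175.8 188.2] [612.8 172.1 185.5]
4 244 257 [610.2 179.8 186.8] [609.5 176.  188.4] [610.2 172.6 185.7]
8 244 257 [607.6 179.8 186.9] [606.9 176.  188.7] [607.4 172.5 186.5]
12 244 258 [605.7 180.  185.1] [604.6 175.7 188.3] [605.1 172.  186. ]
16 245 258 [602.6 179.2 187.1] [602.  175.4 188.7] [602.5 172.  186.2]
20 245 258 [600.  179.1 187.8] [599.6 175.4 188.6] [599.6 171.8 188.1]
24 245 258 [597.5 179.  188.1] [597.1 175.3 189. ] [597.4 171.9 187.3]
28 245 258 [595.  179.  188.2] [594.8 175.3 188.7] [595.  171.9 187.3]
32 245 259 [592.8 179.1 187.6] [592.2 175.  189.7] [592.9 171.4 185.8]
36 245 259 [589.8 178.8 190.3] [589.3 174.7 192. ] [589.8 171.2 189.2]
40 245 259 [586.9 178.4 193.2] [586.6 174.5 194.1] [587.1 171.  190.9]
44 244 258 [584.8 179.  192.3] [584.1 175.  195.2] [584.2 171.3 193.9]
48 246 257 [582.5 178.  192.4] [582.  174.8 194.3] [582.  171.9 193.6]
```

View pics/w5c.png

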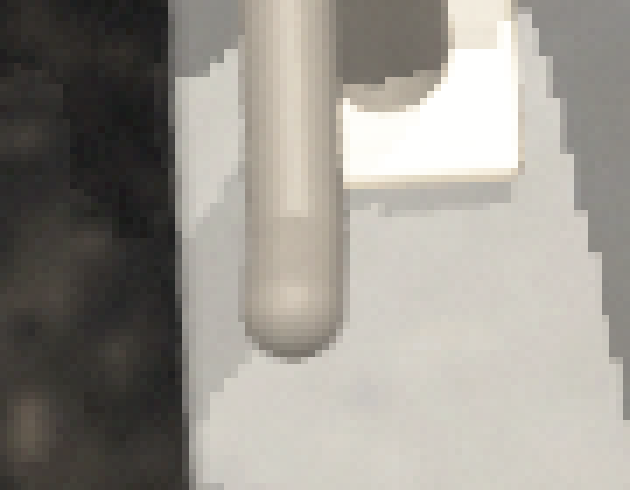

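```bash
python3 -c "
from h import *
import pickle
d=pickle.load(open('top.pkl','rb'));Q=cloud(d);X,Y,Z=[Q[...,i] for i in range(3)]
m=(Z>96)&(Z<112)&(X>440)&(X<560)&(Y<-400)&(Y>-520);print('amb100 cap',Q[m].mean(0),m.sum())
m=(Z>15)&(X>440)&(X<560)&(Y<-400)&(Y>-520);print('amb100',np.nanmin(Q[m],0),np.nanmax(Q[m],0))
m=(Z>130)&(Z<150)&(X>500)&(X<640)&(Y<-280)&(Y>-400);print('media cap',Q[m].mean(0),m.sum())
m=(Z>136)&(Z<155)&(X>400)&(X<480)&(Y<-100)&(Y>-200);print('amb250',Q[m].mean(0),m.sum())
m=(Z>215)&(Y>50)&(Y<300)&(X>500)&(X<900);print('monitor',np.nanmin(Q[m],0),np.nanpercentile(Q[m],1,axis=0))
m=(Z>100)&(X>560)&(X<700)&(Y>115)&(Y<230)
for a,b,c in Q[m].round().astype(int): print((a,b,c),end=' ')
s,d=pickle.load(open('pics/w5.pkl','rb'));Q=wcloud(s,d)
print(); print('white',Q[10,265],Q[20,275],Q[5,280],Q[0,265])
"

```

```text
amb100 cap [ 511.73088281 -477.09740944  102.44344188] 52
amb100 [ 477.49830957 -496.33974067   15.7215261 ] [ 538.86175335 -400.37275408  108.6691539 ]
media cap [ 570.35197916 -345.02856092  137.99831231] 112
amb250 [ 444.32748789 -146.21033565  143.20407992] 90
monitor [674.03389855  50.0591984  215.03195023] [684.01761343  53.03893426 226.17561566]
(np.int64(664), np.int64(184), np.int64(208)) (np.int64(664), np.int64(180), np.int64(210)) (np.int64(665), np.int64(178), np.int64(205)) (np.int64(664), np.int64(175), np.int64(206)) (np.int64(668), np.int64(175), np.int64(190)) (np.int64(662), np.int64(187), np.int64(206)) (np.int64(662), np.int64(184), np.int64(205)) (np.int64(660), np.int64(180), np.int64(211)) (np.int64(661), np.int64(178), np.int64(207)) (np.int64(661), np.int64(175), np.int64(205)) (np.int64(660), np.int64(171), np.int64(209)) (np.int64(665), np.int64(172), np.int64(188)) (np.int64(658), np.int64(187), np.int64(207)) (np.int64(658), np.int64(184), np.int64(206)) (np.int64(658), np.int64(181), np.int64(207)) (np.int64(659), np.int64(179), np.int64(203)) (np.int64
[... 7235 characters left out ...]
64(178), np.int64(190)) (np.int64(597), np.int64(174), np.int64(193)) (np.int64(594), np.int64(178), np.int64(191)) (np.int64(595), np.int64(176), np.int64(184)) (np.int64(592), np.int64(178), np.int64(187)) (np.int64(592), np.int64(175), np.int64(189)) (np.int64(588), np.int64(177), np.int64(193)) (np.int64(588), np.int64(174), np.int64(192)) (np.int64(584), np.int64(177), np.int64(196)) (np.int64(584), np.int64(174), np.int64(195)) (np.int64(582), np.int64(178), np.int64(192)) (np.int64(581), np.int64(173), np.int64(197)) 
white [649.34966506 176.74642545  40.72128649] [643.29940531 167.34394901  21.20450771] [661.37617652 162.09199832  19.17859058] [649.3367775  174.75878976  74.55562973]
```

```bash
python3 -c "
from h import *
import pickle
d=pickle.load(open('top.pkl','rb'));Q=cloud(d);X,Y,Z=[Q[...,i] for i in range(3)]
for y0 in range(80,280,20):
    m=(Z>215)&(Y>y0)&(Y<y0+20)&(X>560)&(X<900); print(y0,m.sum(),np.nanmin(X[m]) if m.any() else '',np.nanmax(Z[m]) if m.any() else '')
s=ctrl.read_state();print(s['qpos'].round(2))
to(486.5,-362.3,230,12.85)
to(486.5,-362.3,140,12.85)
"

```

```text
80 743 705.2811014790033 953.270943491865
100 761 705.4040868872464 953.5451996547451
120 755 705.5893955461648 953.1734828478412
140 762 705.2114785981097 954.2945493432234
160 595 705.3306761135378 953.8814351606557
180 540 705.0461239603875 953.7373357399293
200 845 705.4392250420993 953.516750588161
220 1212 705.4198687277021 953.8298050260724
240 1274 697.0352721841501 953.1957041366059
260 1324 683.4486393419133 954.6573048000519
[-0.43  0.41  0.06  1.94 -0.03  0.79 -1.92]
at [468.7 156.8 230.2] [179.9   0.   -0.2] shift [ 19.5 519.1   0.7] rv [  0.1   0.  -13. ] len 519.0
at [468.7 156.8 230.2] [179.9   0.   -0.2] shift [ 19.5 519.   90.7] rv [  0.1   0.  -13. ] len 527.0
```

```bash
python3 -c "
from h import *
import pickle
d=pickle.load(open('top.pkl','rb'));Q=cloud(d);X,Y,Z=[Q[...,i] for i in range(3)]
for z0 in range(215,960,50):
    m=(Z>z0)&(Z<z0+50)&(Y>80)&(Y<250)&(X>560)&(X<900); print(z0,m.sum(),np.nanmin(X[m]).round() if m.any() else '', np.nanmin(X[m&(Y<230)]).round() if (m&(Y<230)).any() else '')
"
python3 -m jog '20 260 0 0 0 -13 1; 20 519 0 0 0 -13 1; 20 519 0 0 0 -13 1; 20 519 0 0 0 -13 1; 20 519 0 0 0 -13 1; 20 519 0 0 0 -13 1; 20 519 0 0 0 -13 1; 20 519 0 0 0 -13 1'
python3 -m jog '0 0 0 0 0 0 1; 0 0 0 0 0 0 1'

```

```text
215 368 709.0 736.0
265 403 709.0 737.0
315 658 709.0 737.0
365 891 724.0 756.0
415 0  
465 0  
515 0  
565 0  
615 0  
665 0  
715 0  
765 0  
815 0  
865 0  
915 4522 705.0 705.0
clock: 15.9
eef_pos: [486.4, -341.8, 230.3]
tool_rot: [3.141, 0.0, 0.224]
force: [1.4, -0.2, 0.2]
width: 85.5
clock: 16.15
eef_pos: [486.5, -338.9, 229.8]
tool_rot: [-3.14, 0.001, 0.224]
force: [-0.0, 0.5, 0.6]
width: 85.7
```

```bash
python3 -c "
from h import *
s,d=grab('wrist','w6');save(s,d,'w6');Q=wcloud(s,d);X,Y,Z=[Q[...,i] for i in range(3)]
print(s['qpos'].round(2))
hsv=cv2.cvtColor(d['image'],cv2.COLOR_RGB2HSV);H,S,V=hsv[...,0],hsv[...,1],hsv[...,2]
m=(H>3)&(H<18)&(S>150)&(V>120)&(Z>60)&(Z<125)&(abs(X-486)<60)&(abs(Y+362)<60)
q=Q[m];print(len(q),q.min(0),q.max(0));t=q[q[:,2]>q[:,2].max()-5];print(t.mean(0),cv2.minAreaRect(t[:,:2].astype(np.float32)))
"
```

```text
[ 0.53  0.55  0.05  1.68 -0.04  0.91 -0.75]
951 [ 479.52653527 -394.45299884   60.28373968] [ 499.41178284 -334.95387152  116.65097025]
[ 489.20560366 -365.72536738  113.8379623 ] ((488.47161865234375, -365.03662109375), (9.080533981323242, 59.06924819946289), 14.3502197265625)
```

View pics/w6.png

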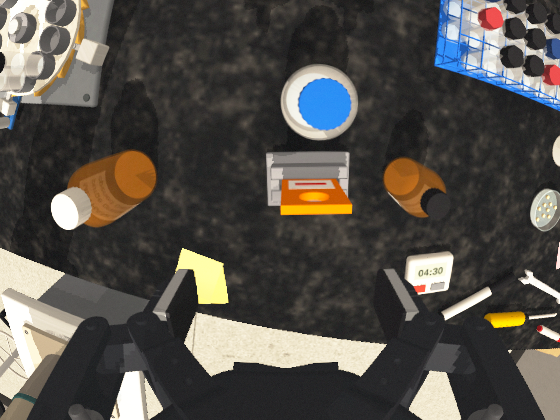

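```bash
python3 -c "
from h import *
to(487.3,-363,185,13.4)"
```

```text
at [ 487.1 -337.7  230. ] [-179.9    0.    13. ] shift [-5.5 24.7 45. ] rv [-0.1  0.  -0.4] len 52.0
```

```bash
python3 -m jog '-5 25 0 0 0 -10.5 1; -5 25 0 0 0 -21 1; -5 25 0 0 0 -31.5 1; -5 25 0 0 0 -42 1; -5 25 0 0 0 -52.5 1; -5 25 0 0 0 -63 1; -5 25 0 0 0 -73.5 1; -5 25 0 0 0 -84 1'
python3 -m jog '0 0 0 0 0 -10.5 1; 0 0 0 0 0 -21 1; 0 0 0 0 0 -31.5 1; 0 0 0 0 0 -42 1; 0 0 0 0 0 -52.5 1; 0 0 0 0 0 -63 1; 0 0 0 0 0 -73.5 1; 0 0 0 0 0 -84 1'
python3 -c "
from h import *
to(487.3,-363,150,193.4)"
```

```text
clock: 17.2
eef_pos: [488.8, -362.1, 230.6]
tool_rot: [-3.141, -0.0, 1.701]
force: [-0.3, -0.8, 0.3]
width: 85.7
clock: 18.2
eef_pos: [488.7, -362.3, 230.6]
tool_rot: [-3.141, -0.0, -3.116]
force: [-0.0, 0.3, -0.5]
width: 85.3
at [ 488.7 -362.3  230.6] [-180.    -0.  -178.5] shift [ 1.4 -0.7 80.6] rv [ -0.   -0.  -11.9] len 81.0
```

```bash
python3 -m jog '1 -1 40 0 0 -10 1; 1 -1 80 0 0 -12 1; 1 -1 80 0 0 -12 1'
python3 -c "
from h import *
s,d=grab('wrist','w7');save(s,d,'w7');Q=wcloud(s,d);X,Y,Z=[Q[...,i] for i in range(3)]
hsv=cv2.cvtColor(d['image'],cv2.COLOR_RGB2HSV);H,S,V=hsv[...,0],hsv[...,1],hsv[...,2]
m=(H>3)&(H<18)&(S>150)&(V>120)&(Z>60)&(Z<125)&(abs(X-486)<60)&(abs(Y+362)<60)
q=Q[m];print(len(q),q.min(0),q.max(0));t=q[q[:,2]>q[:,2].max()-5];print(t.mean(0),cv2.minAreaRect(t[:,:2].astype(np.float32)))
to(487.3,-363,77,193.4)
"
```

```text
clock: 18.58
eef_pos: [485.5, -362.8, 148.0]
tool_rot: [3.137, -0.005, -2.913]
force: [0.2, -0.4, 0.5]
width: 85.2
2158 [ 476.88481377 -395.26555366   60.05945565] [ 495.60888967 -336.73072671  115.87848304]
[ 484.64595408 -365.65200601  113.10484054] ((484.7835693359375, -366.01202392578125), (1.6023391485214233, 59.1590690612793), 13.44730281829834)
at [ 487.2 -363.5  150.1] [ 1.799e+02 -1.000e-01 -1.669e+02] shift [-0.3  0.4 73.1] rv [ 0.1 -0.1 -0.3] len 73.0
```

View pics/w7.png

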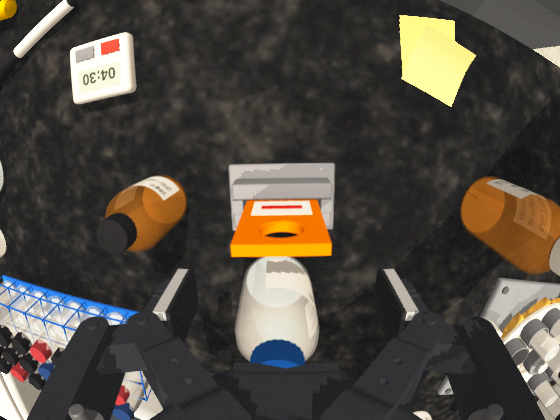

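```bash
python3 -m jog '0 0 40 0 0 0 1; 0 0 72 0 0 0 1; 0 0 72 0 0 0 1; 0 0 72 0 0 0 0.2; 0 0 72 0 0 0 -0.2; 0 0 72 0 0 0 -0.2; 0 0 72 0 0 0 -0.2; 0 0 72 0 0 0 -0.2'
python3 -m jog '0 0 -30 0 0 0 -0.2; 0 0 -60 0 0 0 -0.2; 0 0 -60 0 0 0 -0.2'
python3 -c "
from h import *
s,d=grab('wrist','w8');save(s,d,'w8');print(s['width'])"
```

```text
clock: 19.62
eef_pos: [489.2, -365.3, 81.1]
tool_rot: [-3.139, 0.003, -2.915]
force: [-1.2, 0.9, 5.5]
width: 58.8
clock: 20.0
eef_pos: [489.8, -365.9, 142.3]
tool_rot: [-3.136, 0.005, -2.915]
force: [-0.6, -0.1, -0.7]
width: 58.8
58.82994141463308
```

View pics/w8.png

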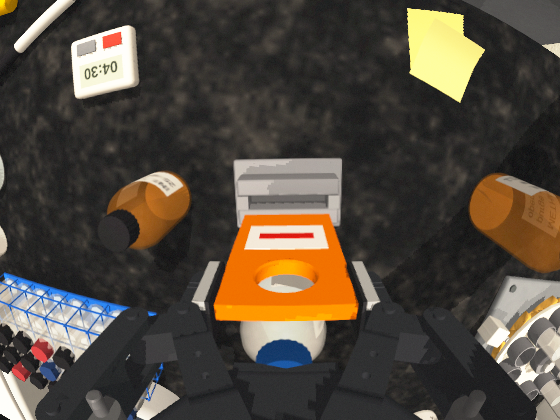

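```bash
cat > tagm.py <<'E'
from h import *
import pickle,sys
s,d=pickle.load(open('pics/%s.pkl'%sys.argv[1],'rb'))
s2=dict(s);s2['tool_rot']=[0,0,0];s2['eef_pos']=[0,0,0]
Q=wcloud(s2,d);X,Y,Z=[Q[...,i] for i in range(3)]
hsv=cv2.cvtColor(d['image'],cv2.COLOR_RGB2HSV);H,S,V=hsv[...,0],hsv[...,1],hsv[...,2]
m=(H>3)&(H<18)&(S>150)&(V>100)&(abs(Y)<40)&(abs(X)<40)&(Z>-60)&(Z<80)
q=Q[m];print(len(q),q.min(0).round(1),q.max(0).round(1))
# front face plane: x as fn of z
f=q[(q[:,2]>q[:,2].min()+6)]
A=np.c_[f[:,1],f[:,2],np.ones(len(f))];
for _ in range(5):
    c=np.linalg.lstsq(A,f[:,0],rcond=None)[0]; r=f[:,0]-A@c; k=abs(r)<3; f,A=f[k],A[k]
print('face x = %.3f y + %.3f z + %.1f'%tuple(c),len(f))
# hole: enclosed contour
mm=m.astype(np.uint8); cs,h=cv2.findContours(mm,cv2.RETR_CCOMP,cv2.CHAIN_APPROX_NONE)
for i,cc in enumerate(cs):
    if h[0][i][3]>=0 and cv2.contourArea(cc)>200:
        P=Q[cc[:,0,1],cc[:,0,0]]; print('hole px',cc[:,0].mean(0),'y',P[:,1].min(),P[:,1].max(),'z',P[:,2].min(),P[:,2].max(), P.mean(0).round(1))
E
python3 tagm.py w8
```

```text
7506 [ -9.4 -30.1 -35.8] [ 6.  30.5 77. ]
face x = 0.015 y + 0.002 z + 4.2 6284
hole px [285.31288344 276.09202454] y -14.194151340538804 13.433837330960971 z -25.416718940929314 8.321437097097657 [ 2.1 -0.2 -5.9]
hole px [286.21182266 237.63546798] y -23.576377337818656 24.41330086006093 z 16.195452088778666 58.97615917078673 [ 4.4  0.4 35.8]
```

```bash
python3 -c "
from h import *
to(525,177.5,235,182.5)"
```

```text
at [ 488.4 -365.6  140.5] [-1.798e+02  1.000e-01 -1.670e+02] shift [-157.6  520.8  -95.7] rv [-0.2  0.2 10.5] len 552.0
```

```bash
python3 -m jog '0 0 -50 0 0 0 -0.2; 0 0 -95 0 0 0 -0.2; -15 50 -95 0 0 2 -0.2; -30 100 -95 0 0 4 -0.2; -46 153 -95 0 0 6 -0.2; -63 208 -95 0 0 8 -0.2; -79 261 -95 0 0 10 -0.2; -95 314 -95 0 0 10.4 -0.2'
python3 -c "
from h import *
to(525,177.5,235,182.5)"
```

```text
clock: 21.05
eef_pos: [509.0, -36.2, 233.0]
tool_rot: [-3.141, -0.001, -3.097]
force: [1.4, -0.3, -0.0]
width: 58.6
at [509.  -36.2 233. ] [-180.    -0.  -177.5] shift [-25.4 212.7  -2.1] rv [-0. -0.  0.] len 214.0
```

```bash
python3 -m jog '-6 53 0 0 0 0 -0.2; -12 106 0 0 0 0 -0.2; -18 159 0 0 0 0 -0.2; -25 206 0 0 0 0 -0.2; -25 206 0 0 0 0 -0.2; -25 206 30 0 0 0 -0.2; -25 206 55 0 0 0 -0.2; -25 206 55 0 0 0 -0.2'
python3 -c "
from h import *
to(525,177.5,178,182.5)
s,d=grab('wrist','w9');save(s,d,'w9')
s,d=grab('scene','s9')"; python3 tagm.py w9
```

```text
clock: 22.05
eef_pos: [523.7, 167.1, 176.4]
tool_rot: [-3.139, -0.005, -3.098]
force: [0.6, 0.3, -0.5]
width: 59.1
at [523.7 167.1 176.4] [-179.9   -0.3 -177.5] shift [-1.7 10.3 -1.7] rv [-0.1 -0.3  0. ] len 11.0
7268 [-10.4 -29.9 -35.7] [ 6.  30.9 77.3]
face x = 0.015 y + 0.002 z + 4.2 6186
hole px [286.39534884 275.90697674] y -13.934376634507647 13.652864770041552 z -25.6695916692198 7.8308329521269116 [ 2.1  0.5 -5.8]
hole px [285.98039216 237.75980392] y -23.632275762951195 24.525506249155246 z 15.749606759318226 59.09678870078571 [ 4.3  0.4 35.7]
```

View pics/w9.png

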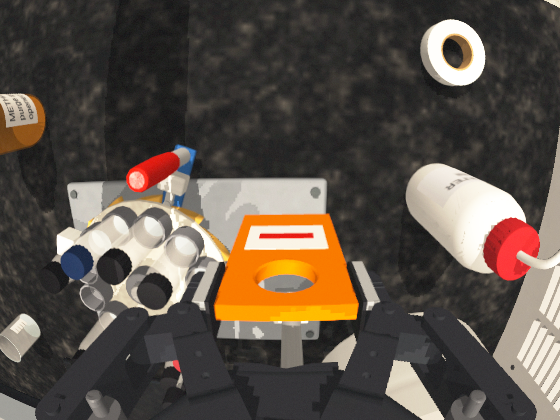

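View pics/s9.png

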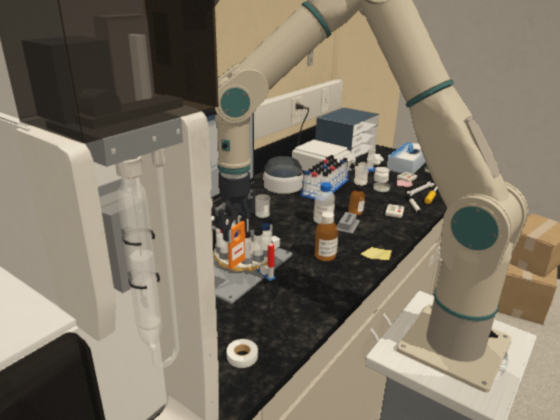

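```bash
python3 -c "
from h import *
import pickle
s,d=pickle.load(open('pics/w9.pkl','rb'));Q=wcloud(s,d)
print(s['eef_pos'].round(1),s['tool_rot'])
for v in range(316,375,6):
    row=[u for u in range(270,315) if 165<Q[v,u,2]<203 and Q[v,u,0]>560]
    if row: print(v,row[0],row[-1],Q[v,row[0]].round(1),Q[v,row].mean(0).round(1),Q[v,row[-1]].round(1))
to(525,177.5,178,182.5)
"
```

```text
[523.7 167.1 176.4] [-3.1391541  -0.00464984 -3.09758358]
at [525.3 168.7 178.6] [-180.    -0.  -177.5] shift [-0.1  8.8  0.6] rv [-0. -0.  0.] len 9.0
```

```bash
python3 -c "
from h import *
import pickle
s,d=pickle.load(open('pics/w9.pkl','rb'));Q=wcloud(s,d)
for v in (322,335,350,365):
  print(v,[(u,Q[v,u].round().tolist(),d['image'][v,u].tolist()) for u in (276,284,288,292,296,300)])
"
```

```text
322 [(276, [677.0, 163.0, 20.0], [232, 224, 204]), (284, [653.0, 171.0, 50.0], [178, 169, 157]), (288, [650.0, 175.0, 54.0], [196, 187, 171]), (292, [nan, nan, nan], [204, 195, 178]), (296, [650.0, 183.0, 53.0], [195, 185, 169]), (300, [676.0, 190.0, 20.0], [185, 175, 159])]
335 [(276, [705.0, 163.0, 10.0], [145, 142, 136]), (284, [653.0, 171.0, 72.0], [128, 122, 114]), (288, [650.0, 175.0, 75.0], [129, 123, 113]), (292, [649.0, 179.0, 76.0], [131, 126, 115]), (296, [650.0, 183.0, 75.0], [131, 124, 115]), (300, [654.0, 187.0, 69.0], [135, 129, 119])]
350 [(276, [743.0, 164.0, -3.0], [37, 35, 36]), (284, [652.0, 171.0, 94.0], [127, 122, 111]), (288, [649.0, 175.0, 97.0], [129, 123, 114]), (292, [649.0, 178.0, 97.0], [129, 123, 114]), (296, [649.0, 182.0, 97.0], [129, 122, 114]), (300, [653.0, 186.0, 93.0], [133, 128, 117])]
365 [(276, [771.0, 165.0, -2.0], [36, 33, 35]), (284, [651.0, 171.0, 115.0], [127, 121, 111]), (288, [650.0, 175.0, 116.0], [131, 124, 115]), (292, [648.0, 178.0, 118.0], [129, 122, 112]), (296, [650.0, 182.0, 115.0], [127, 121, 111]), (300, [515.0, 171.0, 248.0], [103, 98, 93])]
```

```bash
python3 -m jog '0 5 0 0 0 0 -0.2; 0 5 0 0 0 0 -0.2; -15 5 0 0 0 0 -0.2; -30 5 0 0 0 0 -0.2; -45 5 0 0 0 0 -0.2; -45 5 0 0 0 0 -0.2'
python3 -c "
from h import *
to(607,177,178,182.5)
s,d=grab('wrist','w10');save(s,d,'w10')
s,d=grab('scene','s10'); im=cv2.imread('pics/s10.png')[170:300,170:330]; cv2.imwrite('pics/s10c.png',cv2.resize(im,None,fx=4.5,fy=4.5,interpolation=cv2.INTER_CUBIC))"
```

```text
clock: 22.9
eef_pos: [570.8, 176.3, 178.6]
tool_rot: [3.141, 0.001, -3.098]
force: [-1.0, -0.2, 0.7]
width: 58.8
at [570.8 176.3 178.6] [ 1.800e+02  1.000e-01 -1.775e+02] shift [-36.2  -0.9   0.6] rv [0.  0.1 0. ] len 36.0
```

View pics/w10.png

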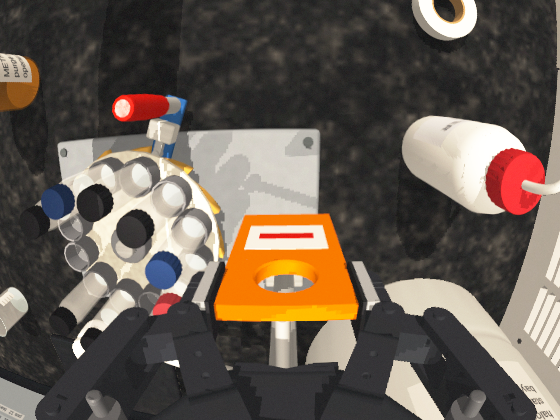

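View pics/s10c.png

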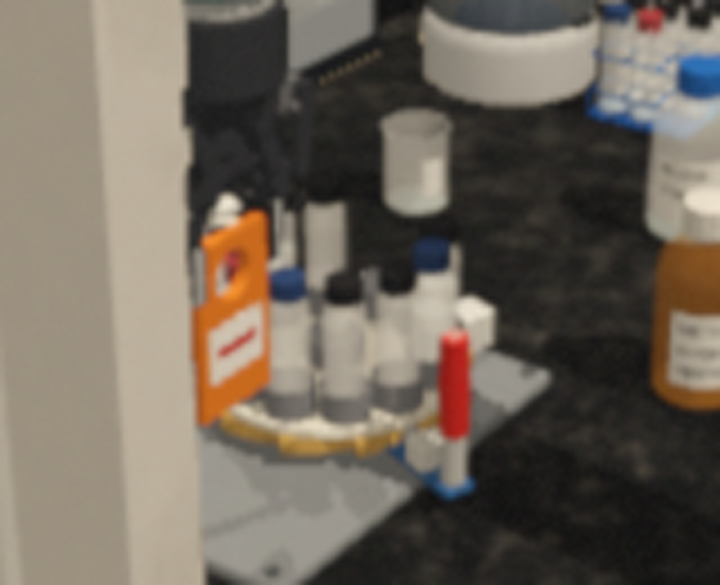

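```bash
python3 -m jog '-10 -0.5 0 0 0 0 -0.2; -20 -0.5 0 0 0 0 -0.2; -30 -0.5 0 0 0 0 -0.2; -37 -0.5 0 0 0 0 -0.2; -37 -0.5 0 0 0 0 -0.2'
python3 -c "
from h import *
to(607,177,165,182.5)
s,d=grab('wrist','w11');save(s,d,'w11')"; python3 tagm.py w11
```

```text
clock: 23.62
eef_pos: [607.3, 177.4, 178.1]
tool_rot: [3.141, -0.0, -3.097]
force: [0.1, 0.9, 0.4]
width: 58.7
at [607.3 177.4 178.1] [ 180.    -0.  -177.5] shift [ 0.4 -0.4 13.1] rv [ 0. -0.  0.] len 13.0
7225 [-10.4 -29.9 -35.3] [ 6.4 30.9 77.3]
face x = 0.015 y + 0.002 z + 4.2 5973
hole px [286.43391521 257.01995012] y -23.628547026640263 24.541682118665996 z -25.32473684357923 58.62567592032974 [ 2.7  0.6 15.6]
```

View pics/w11.png

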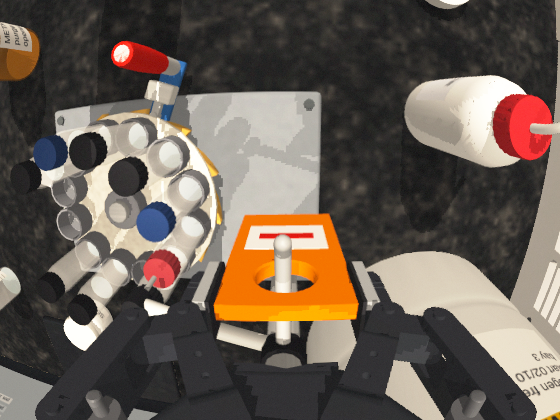

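```bash
python3 -m jog '0 0 4 0 0 0 -0.2; 0 0 8 0 0 0 -0.2; 0 0 11 0 0 0 -0.2; 0 0 11 0 0 0 -0.2'; python3 -m jog '0 0 1 0 0 0 -0.2; 0 0 1 0 0 0 -0.2';python3 -m jog '0 0 1.5 0 0 0 -0.2; 0 0 1.5 0 0 0 -0.2'
```

```text
clock: 24.18
eef_pos: [606.7, 177.3, 167.0]
tool_rot: [-3.141, -0.001, -3.097]
force: [0.2, 0.1, -0.7]
width: 58.8
clock: 24.42
eef_pos: [606.9, 177.4, 166.4]
tool_rot: [3.142, 0.0, -3.097]
force: [-0.2, -0.7, -0.8]
width: 58.8
clock: 24.68
eef_pos: [607.1, 177.5, 165.9]
tool_rot: [-3.141, 0.001, -3.097]
force: [-2.4, -1.5, 5.3]
width: 58.9
```

```bash
python3 -m jog '0 0 0 0 0 0 0.5; 0 0 0 0 0 0 0.8; 0 0 0 0 0 0 1; 0 0 0 0 0 0 1; 0 0 0 0 0 0 1'
python3 -c "
from h import *
s,d=grab('wrist','w12');save(s,d,'w12');print(s['width'])"; python3 tagm.py w12
```

```text
clock: 25.3
eef_pos: [606.9, 177.4, 164.8]
tool_rot: [-3.142, -0.0, -3.097]
force: [-1.4, -0.8, -0.1]
width: 85.4
85.41413977476422
7728 [ -5.1 -31.5 -36.4] [25.5 30.5 75.7]
face x = 0.015 y + 0.024 z + 4.5 6391
hole px [282.97478992 254.68067227] y -25.29852245466742 22.891413045481638 z -27.443880400235628 56.974929743914004 [ 4.4 -1.3 15.5]
```

View pics/w12.png

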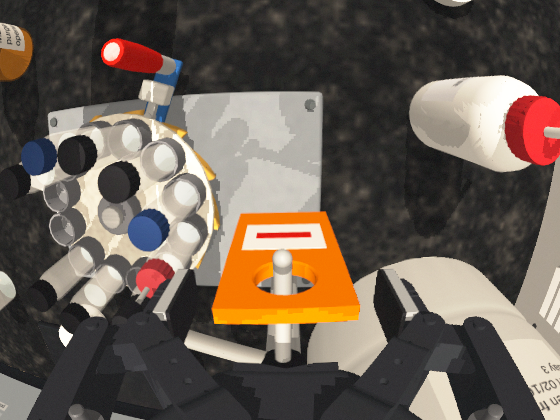

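Tag released, hanging centred. Lift straight up, then back off.

```bash
python3 -m jog '0 0 -15 0 0 0 1; 0 0 -35 0 0 0 1; 0 0 -70 0 0 0 1; 0 0 -110 0 0 0 1; 0 0 -110 0 0 0 1; 50 0 -110 0 0 0 1; 100 0 -110 0 0 0 1; 100 0 -110 0 0 0 1'
python3 look.py t12; python3 -c "
from h import *
s,d=grab('wrist','w13');save(s,d,'w13')
s,d=grab('scene','s13'); im=cv2.imread('pics/s13.png')[170:300,170:330]; cv2.imwrite('pics/s13c.png',cv2.resize(im,None,fx=4.5,fy=4.5,interpolation=cv2.INTER_CUBIC))"
```

```text
clock: 26.35
eef_pos: [503.0, 172.7, 275.3]
tool_rot: [-3.139, -0.002, -3.093]
force: [1.4, -0.3, 0.1]
width: 85.3
clk 26.35 eef [503.  172.7 275.3] F [ 1.4 -0.3  0.1]
red r 63.5 ang 72.6 [634.  89. 138.] 20
red r 133.9 ang 158.8 [491.  71.  92.] 43
caps [ -17.2   43.   -47.4  102.8 -136.9  132.7  163.4 -166.6] mod30 [-2.2 -2.  -2.4 -2.2 -1.9 -2.3 -1.6 -1.6]
```

View pics/w13.png

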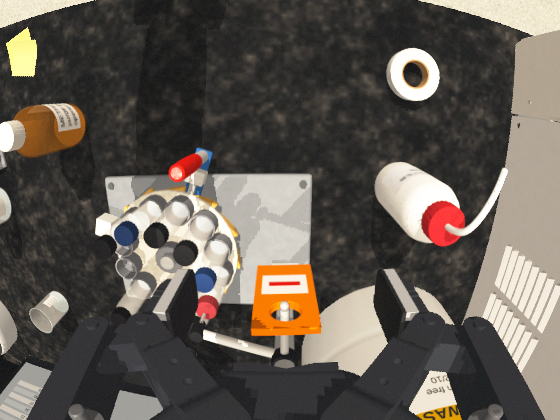

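View pics/s13c.png

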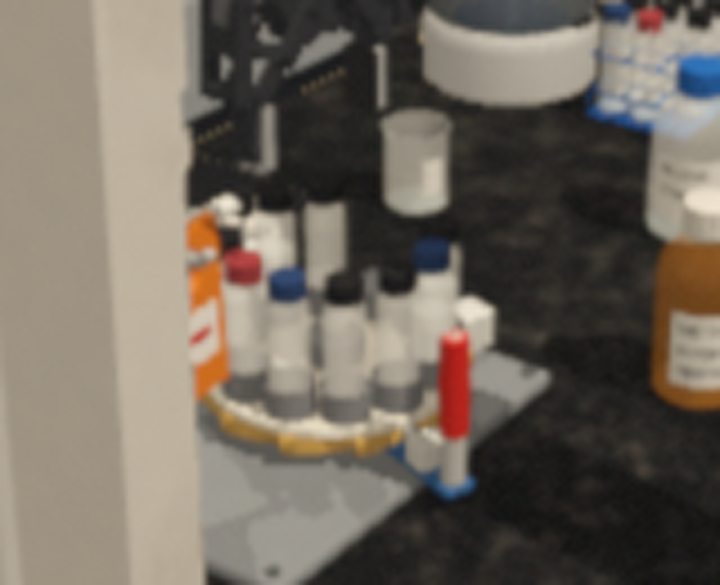

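```bash
python3 -m jog '0 0 0 0 0 0 1; 0 0 0 0 0 0 1; 0 0 0 0 0 0 1; 0 0 0 0 0 0 1; 0 0 0 0 0 0 1; 0 0 0 0 0 0 1; 0 0 0 0 0 0 1; 0 0 0 0 0 0 1'
cat > fin.py <<'E'
from h import *
import sys
s,d=grab('wrist',sys.argv[1]);save(s,d,sys.argv[1]);Q=wcloud(s,d);X,Y,Z=[Q[...,i] for i in range(3)]
hsv=cv2.cvtColor(d['image'],cv2.COLOR_RGB2HSV);H,S,V=hsv[...,0],hsv[...,1],hsv[...,2]
m=((H<8)|(H>172))&(S>110)&(V>70)&(Z>110)&(Z<150)&(np.hypot(X-632,Y-94)<30)
q=Q[m];print('red cap',q.min(0).round(1),q.max(0).round(1),'top',q[q[:,2]>135].mean(0).round(1))
m=(H>3)&(H<18)&(S>150)&(V>100)&(abs(Y-177)<45)&(abs(X-607)<40)&(Z>60)
q=Q[m];print('tag',q.min(0).round(1),q.max(0).round(1)); f=q[q[:,2]<190]; print('tag low/high x',f[f[:,2]<120].mean(0),f[f[:,2]>160].mean(0))
a=np.radians(77.5);print('station',617.8+68*np.cos(a),28.1+68*np.sin(a))
E
python3 fin.py w14; python3 fin.py w15; python3 -c "
from h import *
import pickle
s,d=grab('top','t15');Q=cloud(d);X,Y,Z=[Q[...,i] for i in range(3)]
d0=pickle.load(open('top.pkl','rb'));Q0=cloud(d0)
for n,(x,y,z) in dict(amb100=(511.7,-477,102),media=(570,-345,138),amb250=(444,-146,143),wash=(520,325,158)).items():
  f=lambda Q:np.nanmean(Q[(abs(Q[...,2]-z)<6)&(np.hypot(Q[...,0]-x,Q[...,1]-y)<30)],0).round(1)
  print(n,f(Q0),f(Q))"
```

```text
clock: 27.5
eef_pos: [507.0, 172.9, 274.8]
tool_rot: [-3.142, 0.0, -3.097]
force: [0.4, 0.5, -0.7]
width: 85.2
red cap [624.2  77.6 119.7] [656.9 104.3 147.6] top [635.3  93.7 137.2]
tag [581.1 145.2  89.6] [613.5 207.2 201.3]
tag low/high x [600.6725369  175.82881029 101.54904445] [602.75817077 177.03854712 174.80984465]
station 632.5178937477909 94.48812848415548
red cap [624.   77.7 119.8] [656.8 104.2 146.9] top [635.5  93.6 137.2]
tag [580.9 145.1  89.6] [614.  207.4 201.4]
tag low/high x [600.64002685 175.77769774 101.67201395] [602.79666299 176.85508555 174.88785506]
station 632.5178937477909 94.48812848415548
amb100 [ 511.4 -477.   102.2] [ 511.9 -477.3  102.4]
media [ 570.  -345.   137.9] [ 570.8 -345.9  137.4]
amb250 [ 444.3 -145.8  143.1] [ 443.7 -144.6  143.2]
wash [519.4 324.9 156.9] [nan nan nan]<string>:7: RuntimeWarning: Mean of empty slice
```

```bash
python3 -c "
from cell import ctrl
print(ctrl.finish_job())"
```

```text
the job is handed in; nothing more can be done
None
```

The job is handed in at about 27.6 s of the 72 s. It gave no verdict, so the results below are my own camera checks.

**Carousel:** The red vial started six places from the station. I gave the lever six full strokes, each to its stop (up to about 18 N) and back home.
- In the last check the red cap was about 3 mm from the station point (limit 8 mm).
- The lever was seen back at its home angle: 159–160° measured against a nominal 160°.
- In the last two strokes the platter came to rest about 2° short of the exact place, which is inside the tolerance.

**Tag:** I gripped the tag by its side edges, slid it over the hook, lowered it until the rod took its weight, and released it.
- The rod passes through the hole.
- The tag hangs about 2° off vertical, measured between its upper and lower parts.
- Two pictures just before hand-in showed no movement.
- The arm is lifted clear and touches nothing.

**Bottles:** Three bottles measured within about 1.5 mm of their starting places. The top camera could not see the wash bottle at the end because the arm hid it, so I did not measure it. In the wrist picture it was standing, and no move went near it.

**Disagreement:** The wrist and top cameras differed by about 2–3 mm. I used values in between for the tag and hook.

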